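# Stand the practice mallets up in their bin

## Task

Put the mallet bin in order: take the eraser off the drilled rail and lay it on the worktop outside the bin, and stand every mallet in the bin upright with its shaft down through a hole of the rail (one mallet a hole, any hole) and its foot on the bin floor. Tip each mallet upright inside the bin: do not lift one out over the walls while it is still lying or leaning far over. Leave the tape roll and the clip tuner near the bin where they are.

Things in the scene. Friction and masses are not known exactly. Their poses are not given: they have to be found in the camera images.
- mallet_bin: fixed open-topped grey plastic bin, outside 230 (x) by 242 (y) by 80 mm high, walls and floor 5 thick (inside 220 by 232, 75 deep). Origin: centre of the underside; x is its long axis and points away from the robot, z up. A fixed wooden rail with three holes bridges its far end from side wall to side wall, covering x = 70 to 110 in the bin's frame.
- hole_1 (a point): centre of a round through hole in the rail, at the rail's top face: x = 90, y = -54, z = 65 mm in the bin's frame. Hole 14 mm wide with a 1.5 mm chamfer; the rail is 40 wide and 18 thick, its top 60 above the inner floor; below it open space down to the bin floor, behind a 4 mm panel under the rail's front edge (x = 70 to 74)
- hole_2 (a point): the same for the middle hole (y = 0)
- hole_3 (a point): the same for the hole at y = +54
- mallet_1: mallet, rigid, 139 mm long, about 60 g: square grey felt-covered head, 26 by 26 and 34 long, and a round pale wood shaft, 10 across, 105 out of one end of the head. Origin: centre of the head; x runs along the shaft from foot to head (head end at x = +17, foot at x = -122). Centre of mass about 9 mm from the origin toward the foot. Two or three mallets are present
- mallet_2: a mallet just like mallet_1. At the start each mallet lies on a flat side of its head on the bin floor, roughly along the bin, head toward the rail and foot toward the robot, the shaft hovering 8 mm over the floor; the lanes are 54 mm apart
- mallet_3: a mallet just like mallet_1; any one of the three may be absent
- foot_1 (a point): centre of the end face of the shaft of mallet_1 (the foot)
- foot_2 (a point): centre of the end face of the shaft of mallet_2 (the foot)
- foot_3 (a point): centre of the end face of the shaft of mallet_3 (the foot)
- eraser: blue and white eraser, 21 (x) by 51 (y) by 12 mm high, origin at the centre of its underside; it starts lying on top of the rail, its length roughly along the rail, over or near the middle hole
- monitor: computer monitor beside the work, an obstacle to stay clear of: screen 722 mm wide, 10 to 20 thick, from 130 to 545 mm above the worktop, on a thin round foot; origin on the worktop under it, its y axis runs along the screen's width and its x axis points to its back
- tape_roll: roll of dark tape lying flat, 56 across, 19 high, origin at the centre of its underside; leave alone
- clip_tuner: small black clip-on tuner, 56 by 48 by 14, origin at the centre of its underside; leave alone
Things that resemble listed ones, but are neither listed nor needed, are in the scene too. There is more than one size of the eraser; the one meant has the size given above.

How it is judged:
At the end, for the whole second after the job is handed in: Every mallet present stands in a hole of the rail: foot within 10 mm (horizontally) of the axis of one of the holes and less than 7 mm above the inner floor, head up, leaning less than 0.2 rad, at rest; the eraser lies at rest on the worktop outside the bin (its underside less than 16 mm up) ((horizontal distance between foot_1 and hole_1 below 0.01 m or horizontal distance between foot_1 and hole_2 below 0.01 m or horizontal distance between foot_1 and hole_3 below 0.01 m) and z of each of foot_1, foot_2, foot_3 in the frame of mallet_bin below 0.012 m and angle between each of mallet_1, mallet_2, mallet_3's own x axis and vertical below 0.2 rad and linear speed of each of mallet_1, mallet_2, mallet_3, eraser below 0.03 m/s and (horizontal distance between foot_2 and hole_1 below 0.01 m or horizontal distance between foot_2 and hole_2 below 0.01 m or horizontal distance between foot_2 and hole_3 below 0.01 m) and (horizontal distance between foot_3 and hole_1 below 0.01 m or horizontal distance between foot_3 and hole_2 below 0.01 m or horizontal distance between foot_3 and hole_3 below 0.01 m) and height (world z) of eraser below 0.016 m and (x of eraser in the frame of mallet_bin below -0.115 m or x of eraser in the frame of mallet_bin above 0.115 m or y of eraser in the frame of mallet_bin below -0.121 m or y of eraser in the frame of mallet_bin above 0.121 m)); the robot touches nothing.
It fails at once if a mallet is lifted out over the walls while it is not upright (foot more than 25 mm above the rim and leaning more than 0.6 rad) ((z of foot_1 in the frame of mallet_bin above 0.105 m and angle between mallet_1's own x axis and vertical above 0.6 rad) or (z of foot_2 in the frame of mallet_bin above 0.105 m and angle between mallet_2's own x axis and vertical above 0.6 rad) or (z of foot_3 in the frame of mallet_bin above 0.105 m and angle between mallet_3's own x axis and vertical above 0.6 rad)).
It fails at once if the tape roll or the clip tuner is moved by more than 30 mm (distance of any of tape_roll, clip_tuner from where it was at the start of the episode above 0.03 m).
Of mallet_1, mallet_2, mallet_3 only 2 to 3 are there at a start; the rules pass over those that are not, and their reading is None.
At some moment in a run one of mallet_2 may be knocked a few centimetres aside while the robot is not near it.
Once in a run the grip may slacken for a moment while it holds something.
It also fails if it takes over 210 s, if anything falls off the work surface, if the arm or the gripper's body presses on something with over 40 N, if the wrist force passes 120 N, or if a joint passes its speed limit or range.

## Robot

A 6-joint arm with a two-finger parallel gripper is mounted at the origin on the work surface; the furniture and walls round the work are solid. World frame = base frame: x ahead of the robot, y to its left, z up, the work surface at z = 0. Lengths are in m, angles in rad, forces in N, time in s.
With the tool pointing down it reaches from about 0.425 to 0.95 m from the base axis. Payload 3.5 kg.
Tool frame: the origin (TCP) lies midway between the tips of the shut fingers; the grasp point (between the pads) lies 19 mm behind it (ctrl.pinch_z is the distance from the TCP to the grasp point, in m); z points along the fingers, y is the line along which they close (so a half turn about z gives the same grasp; the last joint's range is limited). The gripper opens to 85 mm and grips with 20 to 120 N. Pads are 22 mm wide; open, the fingers measure 114 mm over their backs; the gripper's body (76 mm by 85 mm) begins 54 mm behind the grasp point. The pads swing forward as they close: fully open they stand 13 mm farther back than shut.
Start: joints at [-1.32, 0.286, 1.577, -0, 1.279, -0.15], TCP at [0.263, -0.621, 0.231] pointing down, gripper open.
Joint ranges: [-2.77, 2.77], [-0.9, 2.22], [0.21, 2.48], [-1.53, 4.67], [0.24, 2.81], [-2.84, 2.84]. Speed limits (rad/s): [2.79, 2.79, 3.14, 3.14, 3.14, 3.14].

## Interface

Orientations are given as a unit quaternion [x, y, z, w].
In Python, from plant import get_state, viewer, sign_off, ctrl gives the robot as it stands. The module is installed in compiled form; this text tells all that it offers.
- The arm moves only by the shell command python3 -m handwheel 'ROWS' [FORCE]. ROWS is JSON, a list that holds one entry, the list of rows, each a list of 5 numbers: the finger opening in m, from 0 to 0.0854, then the shift along the tool's x, y, z in m, then the turn about the tool's z in degrees. In form: [[[claw, x, y, z, spin], ...]]. A call has 1 to 12 rows; each row shifts and turns the commanded pose from where the row before left it, along the tool's axes as they then stand; what a row does not reach is not made up. A row lasts 1/12 s, in which the tool goes at most 41.7 mm and 7.16 degrees, less where a joint would pass 70% of its speed; a pose out of reach is approached as far as the arm can. A call is refused whole if a number of a shift passes 0.0417 or a number of a turn 7.16, either way. A call with a gripper value outside its range is refused whole. The fingers move at their own pace and stop on an object; FORCE is the grip in N (left out, the last holds). Time passes only in rows, so rows that do not move let the fingers close. It gives the time, the measured TCP pose, the force, the opening and the grip force at its end, in the units of the state.
- get_state(): the state, without advancing time (a new reading comes with each control period).
- viewer.read_camera(name): name is "side" or "top"; returns the picture (420x560x3 uint8, blue, green, red); there is no depth.
- viewer.camera_params(name): a dict with "fov_y" (degrees; the focal length in pixels is half the picture's height over the tangent of half this angle, whatever the lens; pixels are square), "cx", "cy" (the principal point, pixels), "xyz" and "attitude" of the camera in the world. Camera axes: x right, y up, looking along -z (the intrinsics and any distortion apply to the point x, -y, -z); pixel columns grow to the right and rows downward; lengths in m; the calibration is good to about 2 mm. A picture is of the moment at which its call begins. camera_params takes no time and is no camera call.
- sign_off(): hands the job in; it is judged then, once.
Trained networks look in the newest picture that a camera, given by its name, has taken for a name from the list of things; names that differ only in an ending like _2 or _b are one class to them, and where a whole thing is asked for, a point or a joint stands for the part that bears it (a point fixed in the world has none). Each returns a list of dicts, best first, with "confidence" (0 to 1); they miss things now and then, are a little off and sometimes report something else, mostly with a low value. They report only what shows in the picture. A call takes as long as a camera call. They do not tell look-alikes from the thing itself.
- viewer.look_for(camera, name): "extent" ([left, top, width, height] as shares, 0 to 1, of the picture: columns of its width, rows of its height, round what is visible of it).
- viewer.outline_of(camera, name): "mask" (420x560 bool, what is visible of it) and "extent" ([left, top, width, height] as shares, 0 to 1, of the picture: columns of its width, rows of its height, round what is visible of it).
- viewer.pinpoint(camera, name): "xy" ([column, row] as shares, 0 to 1, of the picture: columns of its width, rows of its height: a listed point, or the origin of a listed thing).
The state is a dict: "time": time; "qpos": joint angles; "dq": joint speeds; "joint_efforts": joint torques, N m; "eef_pos": TCP position; "tcp_rot": TCP orientation; "contact_force": force on the tool from outside, world axes, zero at the start; "wrist_torque": the same for the moment, N m; "opening": opening from 0.0 (shut) to 1.0 (fully open); "finger_force": force on a finger pad.
Only numpy, scipy, OpenCV 4.12 (cv2) and the standard library are available. Lean on these libraries where they do the work, as an engineer would, in place of code of your own. Each camera call takes 0.05 s, during which the arm holds its last target. There are 200 camera calls.

## Working session

There is one attempt and no reset: what is moved stays moved. The work goes in short steps, Python scripts to look and compute and a shell command to move; the robot and the scene stay as the last step left them, time stands still between calls to the robot, and variables do not carry over. Pictures are saved under pics/ and viewed, at most 14 in all, crops included, and the job is handed in when it is done.

```bash
mkdir -p pics
python3 - <<'E'
from plant import get_state, viewer, ctrl
import cv2
for c in("top","side"):
    cv2.imwrite(f"pics/{c}0.png",viewer.read_camera(c)); print(c,viewer.camera_params(c))
    for n in("mallet_1","foot_1","hole_1","eraser","mallet_bin","tape_roll","clip_tuner"):
        r=viewer.pinpoint(c,n); print(n,[(round(d["xy"][0]*560),round(d["xy"][1]*420),round(d["confidence"],2)) for d in r])
print(get_state(),ctrl.pinch_z)
E
```

```text
top {'fov_y': 48.36754006852692, 'cx': 278.1282451226329, 'cy': 209.43627593880566, 'xyz': array([ 0.32416965, -0.06786367,  1.13864191]), 'attitude': array([-0.0632571 ,  0.0577631 ,  0.71234613, -0.69658091])}
mallet_1 [(313, 209, 0.91), (366, 261, 0.74), (333, 209, 0.72), (357, 208, 0.56)]
foot_1 [(315, 259, 0.87), (333, 259, 0.63), (364, 260, 0.56)]
hole_1 [(360, 176, 0.9), (316, 174, 0.68), (339, 177, 0.64), (329, 178, 0.47)]
eraser [(248, 177, 0.83), (326, 180, 0.69), (234, 138, 0.55)]
mallet_bin [(335, 216, 0.83)]
tape_roll [(325, 139, 0.51)]
clip_tuner [(373, 290, 0.61)]
side {'fov_y': 51.88240104953413, 'cx': 285.1426459612913, 'cy': 215.87158143636415, 'xyz': array([ 0.4119166 , -0.87129133,  0.51557984]), 'attitude': array([ 0.50416167, -0.03578603, -0.07087076,  0.85995215])}
mallet_1 [(283, 254, 0.91), (290, 270, 0.69), (289, 289, 0.62), (184, 319, 0.51)]
foot_1 [(224, 271, 0.88), (221, 263, 0.65), (289, 270, 0.4), (318, 231, 0.37)]
hole_1 [(319, 232, 0.94), (330, 263, 0.93), (326, 246, 0.85)]
eraser [(348, 209, 0.71), (320, 240, 0.62)]
mallet_bin [(275, 275, 0.7)]
tape_roll [(376, 264, 0.59), (307, 192, 0.54)]
clip_tuner [(185, 321, 0.74)]
{'time': 0.8, 'qpos': array([-1.32001040e+00,  2.86254243e-01,  1.57670206e+00, -3.55358366e-05,
        1.27863888e+00, -1.49974323e-01]), 'dq': array([ 8.86385928e-04,  2.17706750e-04,  1.83442539e-05,  7.19449184e-04,
       -3.83471310e-04, -8.63614405e-04]), 'joint_efforts': array([ 2.25486388e-04, -4.05914533e+01, -2.92921221e+01, -1.14847394e-04,
        4.69427123e-04,  1.18713444e-05]), 'eef_pos': array([ 0.26335891, -0.62147639,  0.23135429]), 'tcp_rot': array([ 9.79989970e-01,  1.99046877e-01, -1.70569994e-05, -4.03774229e-07]), 'contact_force': array([ 0.45767446,  0.54578003, -0.2549607 ]), 'wrist_torque': array([0.03225639, 0.01145532, 0.02750564]), 'finger_force': 0.0, 'opening': 0.9931499974000783} 0.0187
```

Run:
```python
import cv2
t=cv2.imread("pics/top0.png"); s=cv2.imread("pics/side0.png")
cv2.imwrite("pics/a.png",cv2.resize(t[110:310,215:415],None,fx=3,fy=3,interpolation=cv2.INTER_CUBIC))
cv2.imwrite("pics/b.png",s)
```

```text
(no output)
```

View pics/a.png

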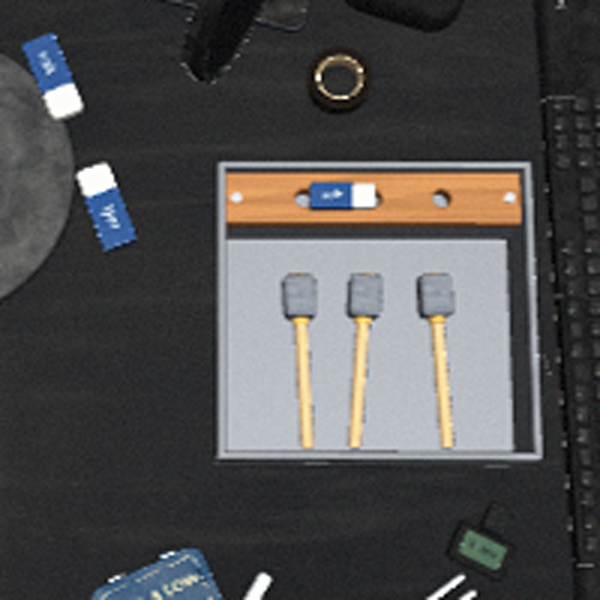

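View pics/b.png

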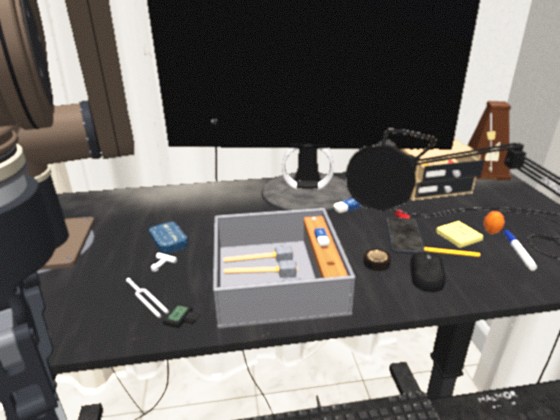

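View pics/top0.png

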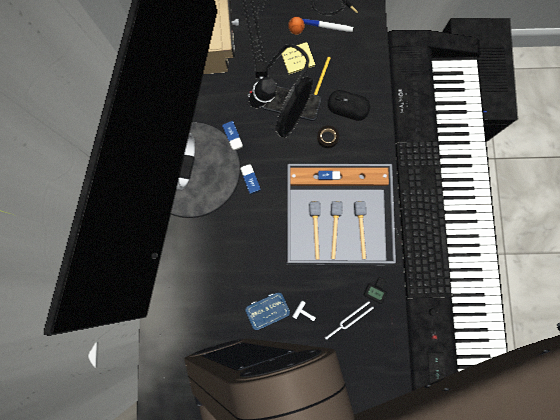

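Look-alikes for the eraser are at px (232,136) and (250,180) on the worktop. The wanted one is on the rail at (328,175), over the middle hole. Three mallets are present, with heads at (315,209), (337,209) and (360,208). The crop shows the choice clearly. Next I fit the bin pose.

```bash
cat > h.py <<'E'
import numpy as np, cv2
from scipy.spatial.transform import Rotation as R
from scipy.optimize import least_squares
from plant import get_state, viewer, ctrl
P={c:viewer.camera_params(c) for c in("top","side")}
def proj(c,X):
    p=P[c]; f=210/np.tan(np.radians(p["fov_y"]/2))
    q=R.from_quat(p["attitude"]).inv().apply(np.atleast_2d(X)-p["xyz"])
    return np.c_[p["cx"]+f*q[:,0]/-q[:,2], p["cy"]-f*q[:,1]/-q[:,2]]
def ray(c,uv,z):
    p=P[c]; f=210/np.tan(np.radians(p["fov_y"]/2)); u,v=uv
    d=R.from_quat(p["attitude"]).apply([(u-p["cx"])/f,-(v-p["cy"])/f,-1])
    return p["xyz"]+d*(z-p["xyz"][2])/d[2]
def tob(b,X): # world->bin
    X=np.atleast_2d(X); c,s=np.cos(b[2]),np.sin(b[2]); d=X[:,:2]-b[:2]
    return np.c_[d@[c,s],d@[-s,c],X[:,2]]
def tow(b,X):
    X=np.atleast_2d(X); c,s=np.cos(b[2]),np.sin(b[2])
    return np.c_[b[0]+X[:,0]*c-X[:,1]*s,b[1]+X[:,0]*s+X[:,1]*c,X[:,2]]
E
python3 - <<'E'
from h import *
C=lambda x,y:(215+(x-1)/3,110+(y-1)/3)
pts=[([.115,.121,.08],C(219,162)),([.115,-.121,.08],C(531,162)),([-.115,-.121,.08],C(543,459)),([-.115,.121,.08],C(217,459)),([.09,-.054,.065],C(441,199))]
X=np.array([p[0] for p in pts]);U=np.array([p[1] for p in pts])
side=[[.09,-.054,.065],[.09,.054,.065]]; US=np.array([[330,263],[319,232]])
for cam in("top","side","both"):
    f=lambda b:np.r_[(proj("top",tow(b,X))-U).ravel() if cam!="side" else [],(proj("side",tow(b,side))-US).ravel() if cam!="top" else []]
    r=least_squares(f,[.6,-.1,0]);print(cam,r.x,r.fun.round(1))
b=r.x
for n,u,z in[("h1",(299,297),.031),("h2",(365,297),.031),("h3",(436,296),.031),("f1",(308,445),.018),("f2",(355,446),.018),("f3",(448,446),.018),("er",(342,195),.077),("erL",(310,195),.077),("erR",(376,195),.077)]:
    w=ray("top",C(*u),z);print(n,w.round(4),tob(b,w).round(4))
for n,u,z in[("tuner",(373,290),.01),("tape",(328,138),.02),("la1",(250,180),.012),("la2",(232,136),.012),("case",(267,310),.02),("mon_c1",(50,330),.545),("mon_c2",(217,0),.545),("mon_b",(145,318),.13),("mon_b2",(212,70),.13),("T",(303,312),.01)]:
    print(n,ray("top",u,z).round(3))
s=get_state();print(R.from_quat(s["tcp_rot"]).as_matrix().round(3))
np.save("bin.npy",b)
E
```

```text
top [ 0.49741538 -0.20410757 -0.02530866] [-0.1  0.  -0.3  0.1 -0.4  0.2  0.6 -0.1  0.2 -0.3]
side [ 0.49847539 -0.20329787 -0.04445586] [ 0.   0.1 -0.  -0.2]
both [ 0.49780555 -0.20426537 -0.02708706] [ 0.1 -0.2 -0.1  0.  -0.4  0.2  0.5 -0.4  0.3 -0.4  0.1 -0.1 -0.8 -0.3]
h1 [ 0.5158 -0.1483  0.031 ] [[0.0165 0.0564 0.031 ]]
h2 [ 0.5146 -0.2011  0.031 ] [[0.0167 0.0036 0.031 ]]
h3 [ 0.5141 -0.2579  0.031 ] [[ 0.0177 -0.0532  0.031 ]]
f1 [ 0.3984 -0.1523  0.018 ] [[-0.1008  0.0493  0.018 ]]
f2 [ 0.3968 -0.1896  0.018 ] [[-0.1014  0.0119  0.018 ]]
f3 [ 0.3951 -0.2634  0.018 ] [[-0.101  -0.0619  0.018 ]]
er [ 0.5875 -0.1812  0.077 ] [[0.089  0.0255 0.077 ]]
erL [ 0.5881 -0.1563  0.077 ] [[0.089  0.0504 0.077 ]]
erR [ 0.5869 -0.2075  0.077 ] [[ 0.0891 -0.0009  0.077 ]]
tuner [ 0.32  -0.282  0.01 ]
tape [ 0.696 -0.189  0.02 ]
la1 [0.595 0.007 0.012]
la2 [0.709 0.051 0.012]
case [ 0.28 -0.03  0.02]
mon_c1 [0.282 0.222 0.545]
mon_c2 [0.726 0.015 0.545]
mon_b [0.273 0.224 0.13 ]
mon_b2 [0.829 0.084 0.13 ]
T [ 0.273 -0.115  0.01 ]
[[ 0.921  0.39  -0.   ]
 [ 0.39  -0.921 -0.   ]
 [-0.    -0.    -1.   ]]
```

```bash
cat >> h.py <<'E'
b=np.array([.4975,-.2041,-.0258])
def here():
    s=get_state(); M=R.from_quat(s["tcp_rot"]).as_matrix(); p=tob(b,s["eef_pos"])[0]
    print("t",round(s["time"],2),"bin xyz mm",(p*1e3).round(1),"yaw err deg",round(np.degrees(np.arctan2(M[1,0],M[0,0])-b[2]),2),"F",s["contact_force"].round(1),"op",round(s["opening"]*85.4,1),"gf",round(float(s["finger_force"]),1),"q",s["qpos"].round(2))
E
python3 -m handwheel '[[[0.065,0,0,0,6.1],[0.065,0,0,0,6.1],[0.065,0,0,0,6.1],[0.065,0,0,0,6.1]]]' 30; python3 -m handwheel '[[[0.065,0.025,-0.033,0,0],[0.065,0.025,-0.033,0,0],[0.065,0.025,-0.033,0,0],[0.065,0.025,-0.033,0,0],[0.065,0.025,-0.033,0,0],[0.065,0.025,-0.033,0,0],[0.065,0.025,-0.033,0,0],[0.065,0.025,-0.033,0,0],[0.065,0.025,-0.033,0,0],[0.065,0.025,-0.033,0,0],[0.065,0.025,-0.033,0,0],[0.065,0.025,-0.033,0,0]]]'; python3 -c "from h import *;here()"
```

```text
time: 1.13
eef_pos: [0.2634, -0.6215, 0.2313]
tcp_rot: [1.0, -0.015, 0.0, 0.0]
contact_force: [0.5, 0.8, -0.2]
opening: 0.759
finger_force: 0.0
time: 2.13
eef_pos: [0.5742, -0.2313, 0.2317]
tcp_rot: [1.0, -0.012, 0.0, 0.0]
contact_force: [-0.1, -0.8, 0.9]
opening: 0.76
finger_force: 0.0
t 2.13 bin xyz mm [ 77.4 -25.2 231.7] yaw err deg 0.05 F [-0.1 -0.8  0.9] op 64.9 gf 0.0 q [-0.55  0.16  1.72 -0.    1.26  1.05]
```

```bash
python3 -m handwheel '[[[0.065,0.004,-0.0165,0.02,0],[0.065,0.004,-0.0165,0.02,0],[0.065,0.004,-0.0167,0.03,0],[0.065,0,0,0.03,0],[0.065,0,0,0.03,0],[0.065,0,0,0.015,0],[0.065,0,0,0.01,0],[0.065,0,0,0.01,0],[0.065,0,0,0.001,0],[0.065,0,0,0,0]]]'; python3 -c "
from h import *;here()
i=viewer.read_camera('top');j=viewer.read_camera('side')
cv2.imwrite('pics/c.png',np.hstack([cv2.resize(i[120:270,270:410],(560,600)), cv2.resize(j[140:340,200:280+0+80],(240,300))[:0] if 0 else cv2.resize(j[190:340,260:320+0],(240,600))]))"
```

```text
time: 2.97
eef_pos: [0.5868, -0.184, 0.0657]
tcp_rot: [1.0, -0.013, 0.0, 0.0]
contact_force: [-0.2, -0.6, 0.7]
opening: 0.765
finger_force: 0.0
t 2.97 bin xyz mm [88.7 22.3 65.7] yaw err deg 0.03 F [-0.2 -0.6  0.7] op 65.3 gf 0.0 q [-0.47  0.34  1.84  0.    0.96  1.13]
```

View pics/c.png

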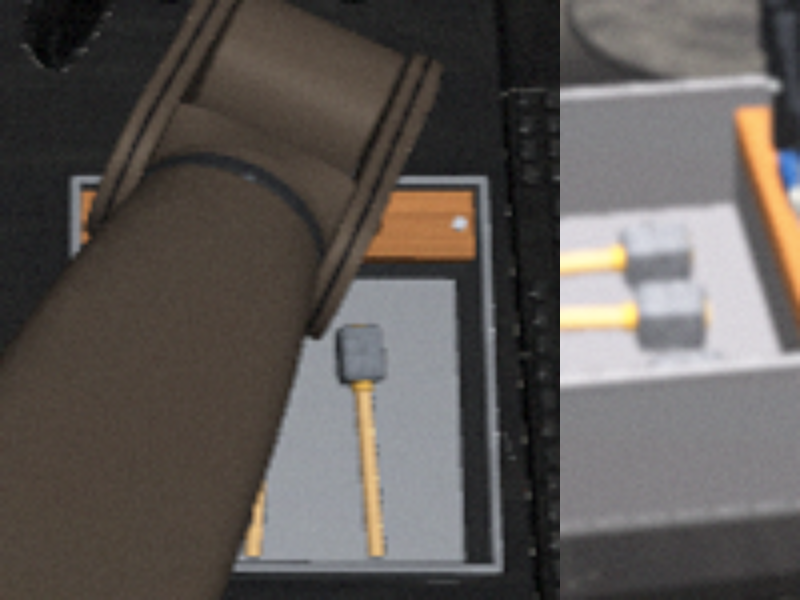

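The top camera is covered by the arm. In the side view the eraser (blue and white at the crop's right edge) sits at the fingers. I'll grip it.

```bash
python3 -m handwheel '[[[0.065,0,-0.003,0,0],[0.04,0,0,0,0],[0.04,0,0,0,0],[0.04,0,0,0,0],[0.04,0,0,0,0]]]' 30; python3 -m handwheel '[[[0.04,0,0,-0.015,0],[0.04,0,0,-0.025,0],[0.04,0,0,-0.025,0],[0.04,0,0,0,0]]]'; python3 -c "from h import *;here()"
```

```text
time: 3.48
eef_pos: [0.5874, -0.181, 0.0668]
tcp_rot: [1.0, -0.013, 0.001, 0.0]
contact_force: [0.0, 0.7, 5.5]
opening: 0.589
finger_force: 32.1
time: 3.82
eef_pos: [0.5894, -0.1822, 0.1358]
tcp_rot: [1.0, -0.012, 0.004, 0.002]
contact_force: [1.3, -1.6, 0.6]
opening: 0.583
finger_force: 31.6
t 3.82 bin xyz mm [ 91.3  24.3 135.8] yaw err deg 0.05 F [ 1.3 -1.6  0.6] op 49.8 gf 31.6 q [-0.46  0.25  1.81 -0.    1.08  1.13]
```

```bash
python3 -m handwheel '[[[0.04,-0.016,-0.03,0,0],[0.04,-0.016,-0.03,0,0],[0.04,-0.016,-0.03,0,0],[0.04,-0.016,-0.03,0,0],[0.04,-0.016,-0.03,0,0],[0.04,0,-0.006,0.02,0],[0.04,0,0,0.03,0],[0.04,0,0,0.03,0],[0.04,0,0,0.025,0],[0.04,0,0,0.015,0],[0.04,0,0,0.005,0]]]'; python3 -c "from h import *;here()"
```

```text
time: 4.73
eef_pos: [0.5071, -0.0199, 0.0017]
tcp_rot: [1.0, -0.013, -0.004, -0.003]
contact_force: [-6.8, 15.5, 24.7]
opening: 0.583
finger_force: 38.4
t 4.73 bin xyz mm [  4.8 184.4   1.7] yaw err deg -0.07 F [-6.8 15.5 24.7] op 49.8 gf 38.4 q [-0.24  0.25  2.11  0.01  0.8   1.35]
```

Slightly pressed on the table; I'll raise 3 mm, release, and withdraw.

```bash
python3 -m handwheel '[[[0.04,0,0,-0.003,0],[0.065,0,0,0,0],[0.065,0,0,0,0],[0.065,0,0,-0.02,0],[0.065,0,0,-0.04,0],[0.065,0,0,-0.04,0],[0.065,0,0,-0.04,0],[0.04,0,0,0,0]]]' 25; python3 -c "
from h import *;here()
viewer.read_camera('side');print([(d['xy'][0]*560,d['xy'][1]*420,d['confidence']) for d in viewer.pinpoint('side','eraser')])"
```

```text
time: 5.4
eef_pos: [0.5155, -0.0238, 0.1568]
tcp_rot: [1.0, -0.012, 0.008, 0.002]
contact_force: [2.2, -0.8, 1.2]
opening: 0.637
finger_force: 0.0
t 5.4 bin xyz mm [ 13.3 180.7 156.8] yaw err deg 0.07 F [ 2.2 -0.8  1.2] op 54.4 gf 0.0 q [-0.24  0.    2.04 -0.    1.09  1.35]
[(346.584, 209.70600000000002, 0.74), (329.784, 262.584, 0.21)]
```

```bash
python3 -m handwheel '[[[0.04,0,0.034,0,0],[0.04,0,0.034,0,0],[0.04,0,0.034,0,0],[0.04,0,0.034,0,0],[0.04,0,0.034,0,0],[0.04,0,0.034,0,0],[0.04,-0.003,0.031,0,0],[0.04,0,0,0,-4.2],[0.04,0,0,0,0]]]'; python3 -c "
from h import *;here()
i=viewer.read_camera('top')
e=viewer.look_for('top','eraser');print([(np.round(np.array(d['extent'])*[560,420,560,420]),round(d['confidence'],2)) for d in e])
cv2.imwrite('pics/d.png',cv2.resize(i[110:290,220:420],(780,700))[:600])"
```

```text
time: 6.25
eef_pos: [0.4997, -0.2585, 0.145]
tcp_rot: [1.0, 0.023, -0.002, -0.002]
contact_force: [-0.3, 1.0, -0.6]
opening: 0.468
finger_force: 0.0
t 6.25 bin xyz mm [  3.6 -54.3 145. ] yaw err deg 4.13 F [-0.3  1.  -0.6] op 40.0 gf 0.0 q [-0.66  0.13  1.92  0.    1.09  0.87]
[(array([221., 120.,  16.,  28.]), 0.69), (array([251., 213.,  20.,   6.]), 0.46)]
```

View pics/d.png

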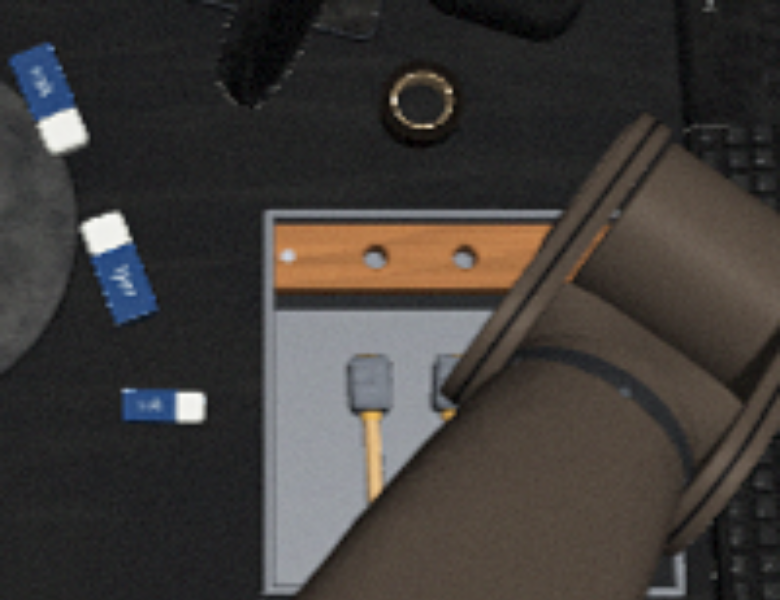

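The eraser lies on the worktop at about (262,216), left of the bin. Holes 3 and 2 are free, and mallets 1 and 2 are undisturbed. Next I descend on mallet 3's head.

```bash
python3 -m handwheel '[[[0.04,0.006,0,0.02,0],[0.04,0,0,0.03,0],[0.04,0,0,0.03,0],[0.04,0,0,0.025,0],[0.04,0,0,0.015,0],[0.04,0,0,0.008,0],[0.04,0,0,0.003,0],[0.04,0,0,0,0]]]'; python3 -c "from h import *;here()"
```

```text
time: 7.02
eef_pos: [0.5073, -0.2564, 0.0167]
tcp_rot: [1.0, 0.024, -0.001, -0.0]
contact_force: [-0.1, -0.3, -0.3]
opening: 0.465
finger_force: 0.0
t 7.02 bin xyz mm [ 11.2 -52.   16.7] yaw err deg 4.27 F [-0.1 -0.3 -0.3] op 39.7 gf 0.0 q [-0.65  0.33  1.96  0.    0.85  0.88]
```

```bash
python3 -m handwheel '[[[0.04,-0.001,0.002,0.004,0],[0.04,0,0,0.001,0],[0.0255,0,0,0,0],[0.0255,0,0,0,0],[0.0255,0,0,0,0],[0.0255,0,0,0,0]]]' 20; python3 -m handwheel '[[[0.0245,0,0,0,0],[0.0245,0,0,0,0]]]'; python3 -c "from h import *;here()"
```

```text
time: 7.52
eef_pos: [0.5071, -0.2598, 0.0132]
tcp_rot: [1.0, 0.024, 0.001, 0.0]
contact_force: [-0.4, -0.1, 3.4]
opening: 0.301
finger_force: 11.4
time: 7.68
eef_pos: [0.5072, -0.2598, 0.0132]
tcp_rot: [1.0, 0.024, 0.0, 0.0]
contact_force: [-0.7, -0.1, 5.4]
opening: 0.296
finger_force: 20.3
t 7.68 bin xyz mm [ 11.1 -55.5  13.2] yaw err deg 4.24 F [-0.7 -0.1  5.4] op 25.3 gf 20.3 q [-0.65  0.34  1.96 -0.    0.84  0.87]
```

```bash
python3 -m handwheel '[[[0.0245,0,0,-0.01,0],[0.0245,0,0,-0.02,0],[0.0245,0,0,-0.02,0],[0.0245,0,0,-0.016,0],[0.0245,0,0,0,4.2],[0.0245,0.014,0,0,0],[0.0245,0.014,0,0,0],[0.0245,0.014,0,0,0],[0.0245,0,0,0,0]]]'; python3 -c "
from h import *;here()
i=viewer.read_camera('side')
cv2.imwrite('pics/e.png',cv2.resize(i[180:340,190:390],(800,640))[:600])"
```

```text
time: 8.43
eef_pos: [0.5503, -0.2605, 0.0787]
tcp_rot: [1.0, -0.012, 0.001, 0.0]
contact_force: [-0.5, -0.1, -1.2]
opening: 0.299
finger_force: 19.9
t 8.43 bin xyz mm [ 54.2 -55.   78.7] yaw err deg 0.08 F [-0.5 -0.1 -1.2] op 25.5 gf 19.9 q [-0.61  0.31  1.85  0.    0.98  0.99]
```

View pics/e.png

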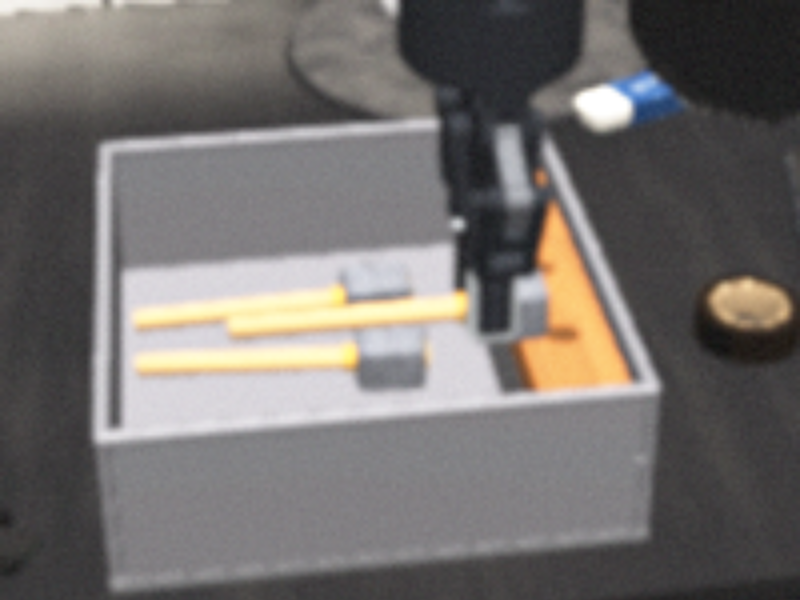

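The mallet is held level by its head, with the head over the rail's front edge at crop (535,305); the other two lie undisturbed. Now I press down on the rail edge to tip it.

```bash
python3 -m handwheel '[[[0.0245,0,0,0.006,0],[0.0245,0,0,0.004,0],[0.0245,0,0,0.004,0],[0.0245,0,0,0.003,0],[0.0245,0,0,0,0]]]'; python3 -c "
from h import *;here()
i=viewer.read_camera('side')
cv2.imwrite('pics/f.png',cv2.resize(i[220:320,210:360],(600,400)))"
```

```text
time: 8.9
eef_pos: [0.5474, -0.2606, 0.0639]
tcp_rot: [1.0, -0.012, -0.002, -0.0]
contact_force: [-8.7, 2.3, 13.7]
opening: 0.296
finger_force: 26.5
t 8.9 bin xyz mm [ 51.4 -55.2  63.9] yaw err deg 0.07 F [-8.7  2.3 13.7] op 25.3 gf 26.5 q [-0.61  0.33  1.86 -0.    0.96  0.99]
```

View pics/f.png

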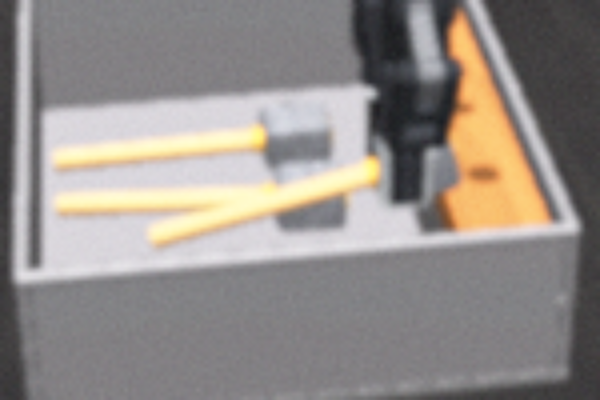

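The shaft now slopes about 20°, with its foot at crop (155,238). I'll press a little more and measure the lean from the foot pixel in the lane's plane.

```bash
cat >> h.py <<'E'
def yplane(uv,yb):  # side-camera pixel -> bin-frame point on plane y=yb
    o=tob(b,ray("side",uv,0))[0]; c=tob(b,P["side"]["xyz"])[0]
    return c+(o-c)*(yb-c[1])/(o[1]-c[1])
def foot(yb):
    i=viewer.read_camera("side")
    for d in viewer.pinpoint("side","foot_1"):
        u=np.array(d["xy"])*[560,420]; print("foot px",u.round(1),round(d["confidence"],2),(yplane(u,yb)*1e3).round(1))
    return i
E
python3 -m handwheel '[[[0.0245,0,0,0.003,0],[0.0245,0,0,0.002,0],[0.0245,0,0,0,0]]]'; python3 -c "
from h import *;here();foot(-.055)"
```

```text
time: 9.2
eef_pos: [0.5475, -0.2606, 0.0597]
tcp_rot: [1.0, -0.012, -0.002, -0.0]
contact_force: [-9.9, 4.4, 18.3]
opening: 0.298
finger_force: 29.7
t 9.2 bin xyz mm [ 51.4 -55.2  59.7] yaw err deg 0.08 F [-9.9  4.4 18.3] op 25.5 gf 29.7 q [-0.61  0.33  1.86 -0.    0.95  0.99]
foot px [222.4 260.9] 0.84 [-98.6 -55.   89.5]
foot px [250.5 285.5] 0.83 [-53.5 -55.   31.3]
```

```bash
python3 -m handwheel '[[[0.024,0,0,-0.006,0],[0.024,-0.016,0,0,0],[0.024,-0.018,0,0.01,0],[0.024,-0.016,0,0.01,0],[0.024,-0.003,0,0.008,0],[0.024,0,0,0,0]]]' 22; python3 -c "
from h import *;here();foot(-.055)"
```

```text
time: 9.8
eef_pos: [0.4955, -0.2592, 0.0337]
tcp_rot: [1.0, -0.013, 0.001, 0.0]
contact_force: [2.2, 0.4, -0.2]
opening: 0.295
finger_force: 27.0
t 9.8 bin xyz mm [ -0.6 -55.2  33.7] yaw err deg -0.05 F [ 2.2  0.4 -0.2] op 25.2 gf 27.0 q [-0.66  0.28  1.98  0.    0.87  0.93]
foot px [224.3 270.7] 0.8 [-97.  -55.   68.7]
foot px [224.4 263.8] 0.56 [-95.6 -55.   83.1]
```

```bash
python3 -m handwheel '[[[0.024,-0.0045,0,-0.0105,0],[0.024,-0.0045,0,-0.0105,0],[0.024,-0.0055,0,-0.008,0],[0.024,-0.0055,0,-0.008,0],[0.024,-0.007,0,-0.007,0],[0.024,-0.007,0,-0.007,0],[0.024,-0.008,0,-0.0055,0],[0.024,-0.008,0,-0.0055,0],[0.024,0,0,0,0]]]' 22; python3 -c "
from h import *;here();i=foot(-.055)
cv2.imwrite('pics/g.png',cv2.resize(i[200:320,200:350],(600,480)))"
```

```text
time: 10.65
eef_pos: [0.4441, -0.258, 0.0973]
tcp_rot: [1.0, -0.013, -0.001, 0.0]
contact_force: [0.4, 0.4, -0.7]
opening: 0.299
finger_force: 25.5
t 10.65 bin xyz mm [-52.  -55.3  97.3] yaw err deg 0.04 F [ 0.4  0.4 -0.7] op 25.5 gf 25.5 q [-0.72  0.09  2.07 -0.    0.98  0.87]
foot px [220.7 261.8] 0.85 [-101.5  -55.    87.9]
foot px [252.7 245. ] 0.74 [-45.6 -55.  116.7]
foot px [221.  295.8] 0.65 [-107.1  -55.    14.3]
foot px [222.2 271.2] 0.56 [-100.6  -55.    68. ]
```

View pics/g.png

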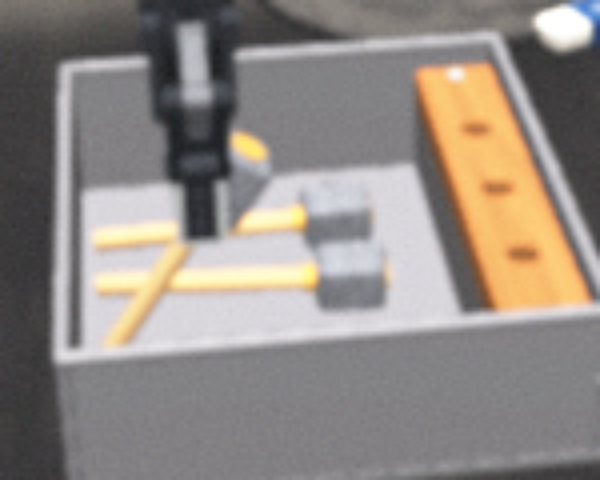

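The mallet is now about 60° up, foot against the near wall at crop (115,340). I'll continue the arc.

```bash
python3 -m handwheel '[[[0.024,-0.0085,0,-0.0042,0],[0.024,-0.009,0,-0.0042,0],[0.024,-0.009,0,-0.003,0],[0.024,-0.0095,0,-0.003,0],[0.024,-0.009,0,-0.003,0],[0.024,-0.004,0,0,0],[0.024,0,0,0,0]]]' 22; python3 -c "
from h import *;here();i=foot(-.055)
cv2.imwrite('pics/h.png',cv2.resize(i[200:320,200:350],(600,480)))"
```

```text
time: 11.33
eef_pos: [0.396, -0.2568, 0.1143]
tcp_rot: [1.0, -0.013, 0.0, 0.0]
contact_force: [1.8, -0.1, -0.4]
opening: 0.298
finger_force: 27.1
t 11.33 bin xyz mm [-100.1  -55.3  114.3] yaw err deg -0.01 F [ 1.8 -0.1 -0.4] op 25.4 gf 27.1 q [-0.79 -0.03  2.16 -0.    1.01  0.81]
foot px [222.5 296. ] 0.87 [-104.5  -55.    13.5]
foot px [222.9 271.2] 0.78 [-99.4 -55.   67.9]
foot px [222.  260.6] 0.77 [-99.2 -55.   90.1]
```

View pics/h.png

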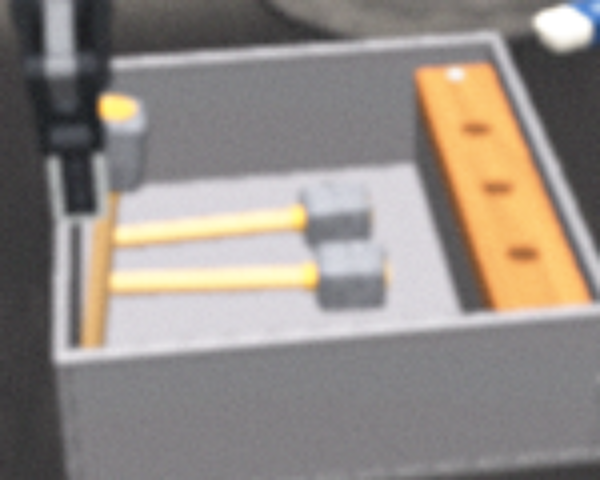

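Nearly upright, leaning about 9° toward the rail (shaft from crop (110,195) to (93,345)). I'll push it flush against the near wall to true it.

```bash
python3 -m handwheel '[[[0.024,-0.005,0,0,0],[0.024,-0.005,0,0,0],[0.024,-0.004,0,0,0],[0.024,0,0,0,0]]]' 22; python3 -c "from h import *;here()";  python3 -m handwheel '[[[0.024,-0.004,0,0,0],[0.024,0,0,0,0]]]' 22; python3 -c "
from h import *;here();i=foot(-.055)
cv2.imwrite('pics/i.png',cv2.resize(i[200:320,200:350],(600,480)))"
```

```text
time: 11.77
eef_pos: [0.3822, -0.2563, 0.1136]
tcp_rot: [1.0, -0.013, -0.0, -0.0]
contact_force: [2.3, 0.1, -0.5]
opening: 0.301
finger_force: 27.4
t 11.77 bin xyz mm [-114.   -55.1  113.6] yaw err deg 0.03 F [ 2.3  0.1 -0.5] op 25.7 gf 27.4 q [-0.81 -0.06  2.19 -0.    1.02  0.78]
time: 11.93
eef_pos: [0.3782, -0.2561, 0.1135]
tcp_rot: [1.0, -0.013, -0.0, -0.0]
contact_force: [1.8, -0.4, -1.7]
opening: 0.3
finger_force: 27.4
t 11.93 bin xyz mm [-117.9  -55.   113.5] yaw err deg 0.04 F [ 1.8 -0.4 -1.7] op 25.6 gf 27.4 q [-0.82 -0.07  2.19 -0.    1.02  0.78]
foot px [222.4 262.1] 0.95 [-98.8 -55.   87. ]
foot px [222.9 272.5] 0.85 [-99.7 -55.   65.1]
foot px [221.7 294.3] 0.82 [-105.5  -55.    17.6]
```

View pics/i.png

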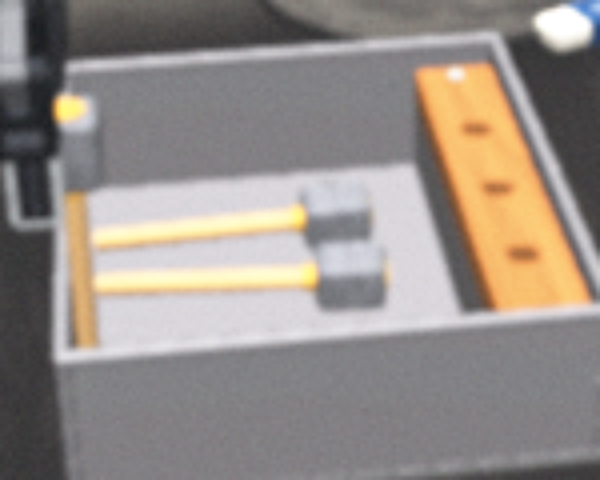

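The shaft looks vertical now, flush with the near wall; the head is held about 13 mm off the pads' centre. I'll lift, carry it upright to hole 1 and check there.

```bash
python3 -m handwheel '[[[0.022,0.001,0,-0.01,0],[0.022,0.001,0,-0.02,0],[0.022,0,0,-0.02,0],[0.022,0,0,-0.02,0],[0.022,0,0,-0.005,0],[0.022,0.02,0,0,0],[0.022,0.03,0,0,0],[0.022,0.03,0,0,0],[0.022,0.03,0,0,0],[0.022,0.02,0,0,0],[0.022,0,0,0,0]]]' 30;  python3 -c "from h import *;here()"; python3 -m handwheel '[[[0.022,0.02,0,0,0],[0.022,0.02,0,0,0],[0.022,0.01,0,0,0],[0.022,0.006,0,0,0],[0.022,0,0,0,0]]]'; python3 -c "
from h import *;here();i=foot(-.054)
cv2.imwrite('pics/j.png',cv2.resize(i[170:320,270:390],(480,600)))"
```

```text
time: 12.95
eef_pos: [0.5127, -0.2592, 0.1879]
tcp_rot: [1.0, -0.011, -0.001, -0.0]
contact_force: [-1.1, -1.0, -1.0]
opening: 0.298
finger_force: 29.8
t 12.95 bin xyz mm [ 16.7 -54.7 187.9] yaw err deg 0.16 F [-1.1 -1.  -1. ] op 25.5 gf 29.8 q [-0.64  0.11  1.87 -0.    1.17  0.95]
time: 13.37
eef_pos: [0.5665, -0.2608, 0.1881]
tcp_rot: [1.0, -0.012, -0.001, -0.0]
contact_force: [-1.0, -0.5, -0.5]
opening: 0.297
finger_force: 29.8
t 13.37 bin xyz mm [ 70.4 -54.9 188.1] yaw err deg 0.07 F [-1.  -0.5 -0.5] op 25.4 gf 29.8 q [-0.59  0.21  1.75 -0.    1.18  1.  ]
foot px [224.  273.3] 0.92 [-97.9 -54.   62.5]
foot px [221.8 263.5] 0.83 [-100.   -54.    83.5]
foot px [327.4 251.7] 0.79 [ 84.4 -54.   89.5]
```

View pics/j.png

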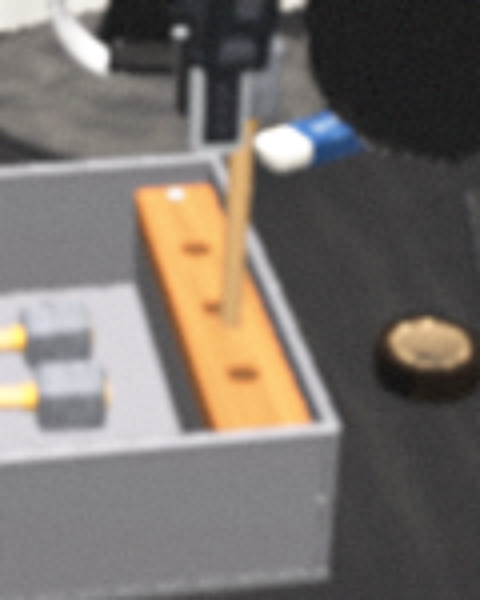

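The mallet hangs above the rail, foot at crop (232,322), with hole 1 at crop (242,373). I'll fit the shaft line for lean and offset.

```bash
cat >> h.py <<'E'
def shaft(yb,v0,v1,u0,u1):
    i=viewer.read_camera("side").astype(int); B,G,Rr=i[...,0],i[...,1],i[...,2]
    m=(Rr-B>35)&(G-B>18)&(Rr-G<75)
    pts=[]
    for v in range(v0,v1):
        c=np.flatnonzero(m[v,u0:u1])
        if 2<=len(c)<=9: pts.append((c.mean()+u0,v,len(c)))
    pts=np.array(pts); X=np.array([yplane(p[:2],yb) for p in pts]); 
    k=np.polyfit(X[:,2],X[:,0],1); r=X[:,0]-np.polyval(k,X[:,2]); g=abs(r)<.003; k=np.polyfit(X[g,2],X[g,0],1)
    print("n",g.sum(),"z range",X[g,2].min().round(3),X[g,2].max().round(3),"lean deg",round(np.degrees(np.arctan(k[0])),1),"x at zmin",(np.polyval(k,X[g,2].min())*1e3).round(1))
    return i,X,pts
E
python3 -c "
from h import *
i,X,p=shaft(-.055,200,255,318,345)
print(np.c_[p,X[:,[0,2]]*1e3][::6].round(1)); print('hole1 px',proj('side',tow(b,[[.09,-.054,.065]])))"
```

```text
n 16 z range 0.164 0.192 lean deg 8.6 x at zmin 83.5
[[332.  200.    3.   87.9 191.7]
 [331.  206.    3.   86.7 180.6]
 [329.5 212.    6.   84.7 169.5]]
hole1 px [[329.94360832 262.867541  ]]
```

```bash
python3 -m handwheel '[[[0.022,0.005,-0.001,0,0],[0.022,0.001,0,0.01,0],[0.022,0,0,0.01,0],[0.022,0,0,0.01,0],[0.022,0,0,0.006,0],[0.022,0,0,0,0]]]';  python3 -c "from h import *;here();i=foot(-.054)"
```

```text
time: 14.02
eef_pos: [0.5716, -0.2593, 0.1496]
tcp_rot: [1.0, -0.013, -0.001, -0.001]
contact_force: [1.0, 0.2, -1.7]
opening: 0.299
finger_force: 29.7
t 14.02 bin xyz mm [ 75.5 -53.2 149.6] yaw err deg 0.03 F [ 1.   0.2 -1.7] op 25.6 gf 29.7 q [-0.59  0.26  1.76  0.    1.12  1.01]
foot px [222.8 263.4] 0.81 [-98.3 -54.   83.6]
foot px [330.8 268. ] 0.64 [ 92.  -54.   53.5]
foot px [223.7 271.9] 0.61 [-98.2 -54.   65.5]
```

It went into the hole without any force. On down to the floor.

```bash
python3 -m handwheel '[[[0.022,0,0.0005,0.012,0],[0.022,0,0,0.012,0],[0.022,0,0,0.01,0],[0.022,0,0,0.006,0],[0.022,0,0,0.003,0],[0.022,0,0,0,0]]]';  python3 -c "from h import *;here()"
```

```text
time: 14.62
eef_pos: [0.572, -0.2602, 0.1082]
tcp_rot: [1.0, -0.013, -0.001, -0.001]
contact_force: [-0.1, -0.6, -0.7]
opening: 0.3
finger_force: 29.8
t 14.62 bin xyz mm [ 75.9 -54.1 108.2] yaw err deg 0.04 F [-0.1 -0.6 -0.7] op 25.7 gf 29.8 q [-0.59  0.31  1.78 -0.    1.05  1.01]
```

```bash
python3 -m handwheel '[[[0.022,0,0,0.003,0],[0.022,0,0,0.003,0],[0.022,0,0,0.002,0],[0.022,0,0,0,0],[0.04,0,0,0,0],[0.04,0,0,0,0],[0.04,0,0,0,0]]]';  python3 -c "from h import *;here()";  python3 -m handwheel '[[[0.04,-0.02,0,0,0],[0.04,-0.02,0,-0.02,0],[0.04,-0.02,0,-0.03,0],[0.04,-0.02,0,-0.03,0],[0.04,0,0,0,0]]]'; python3 -c "
from h import *;here();i=viewer.read_camera('side');j=viewer.read_camera('top')
cv2.imwrite('pics/k.png',np.hstack([cv2.resize(i[190:330,210:360],(450,420)),cv2.resize(j[150:270,285:400],(345,360))[:0] if 0 else cv2.resize(j[150:270,285:400],(350,420))]))"
```

```text
time: 15.2
eef_pos: [0.5729, -0.2607, 0.1022]
tcp_rot: [1.0, -0.013, 0.0, 0.0]
contact_force: [0.6, -0.2, -0.6]
opening: 0.466
finger_force: 0.0
t 15.2 bin xyz mm [ 76.9 -54.7 102.2] yaw err deg 0.04 F [ 0.6 -0.2 -0.6] op 39.8 gf 0.0 q [-0.59  0.32  1.79  0.    1.04  1.01]
time: 15.62
eef_pos: [0.4934, -0.2606, 0.189]
tcp_rot: [1.0, -0.013, 0.004, 0.004]
contact_force: [1.3, -1.5, 0.8]
opening: 0.467
finger_force: 0.0
t 15.62 bin xyz mm [ -2.7 -56.6 189. ] yaw err deg -0.0 F [ 1.3 -1.5  0.8] op 39.9 gf 0.0 q [-0.67  0.06  1.91 -0.    1.16  0.93]
```

View pics/k.png

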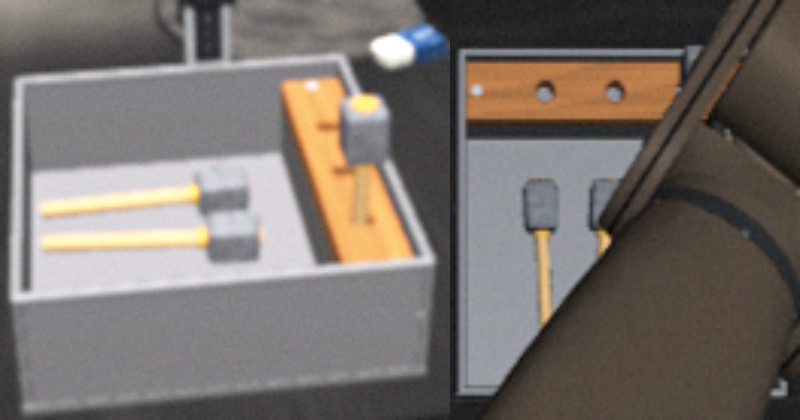

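Mallet 3 stands in hole 1, and the other two lie undisturbed at side-crop (225,190) and (235,235). Next is mallet 2, after a quick position check.

```bash
cat >> h.py <<'E'
def mal():
    viewer.read_camera("side")
    for n,z in(("mallet_1",.018),("foot_1",.018)):
        for d in viewer.pinpoint("side",n):
            u=np.array(d["xy"])*[560,420]; print(n,round(d["confidence"],2),(tob(b,ray("side",u,z))[0]*1e3).round(1))
E
python3 -m handwheel '[[[0.04,0.002,-0.02,0.01,0],[0.04,0.002,-0.02,0.01,0],[0.04,0.002,-0.02,0.01,0],[0.04,0.002,0,0.01,4],[0.04,0,0,0,0]]]' 20; python3 -c "from h import *;here();mal()"
```

```text
time: 16.13
eef_pos: [0.5007, -0.1964, 0.1378]
tcp_rot: [0.999, -0.047, -0.003, -0.002]
contact_force: [-1.4, -0.2, -0.9]
opening: 0.467
finger_force: 0.0
t 16.13 bin xyz mm [  3.    7.7 137.8] yaw err deg -3.91 F [-1.4 -0.2 -0.9] op 39.9 gf 0.0 q [-0.56  0.09  1.99  0.    1.07  1.1 ]
mallet_1 0.84 [128.3 114.6  18. ]
mallet_1 0.74 [22.4 58.2 18. ]
foot_1 0.76 [-98.7  39.   18. ]
foot_1 0.68 [-98.6  15.1  18. ]
```

```bash
python3 -m handwheel '[[[0.04,0.007,0.003,0.02,0],[0.04,0,0,0.03,0],[0.04,0,0,0.03,0],[0.04,0,0,0.025,0],[0.04,0,0,0.012,0],[0.04,0,0,0.005,0],[0.04,0,0,0,0]]]' 20; python3 -c "from h import *;here()"
```

```text
time: 16.87
eef_pos: [0.5087, -0.2027, 0.0193]
tcp_rot: [0.999, -0.047, -0.0, -0.0]
contact_force: [-0.5, -0.7, 0.4]
opening: 0.467
finger_force: 0.0
t 16.87 bin xyz mm [11.2  1.7 19.3] yaw err deg -3.97 F [-0.5 -0.7  0.4] op 39.9 gf 0.0 q [-0.56  0.29  2.01 -0.    0.84  1.1 ]
```

```bash
python3 -m handwheel '[[[0.04,-0.001,-0.002,0.004,0],[0.04,0,0,0.003,0],[0.024,0,0,0,0],[0.024,0,0,0,0],[0.024,0,0,0,0],[0.024,0,0,0,0]]]' 20; python3 -c "from h import *;here()"; python3 -m handwheel '[[[0.0245,0,0,-0.01,0],[0.0245,0,0,-0.02,0],[0.0245,0,0,-0.02,0],[0.0245,0,0,-0.016,0],[0.0245,0,0,0,-4],[0.0245,0.014,0,0,0],[0.0245,0.014,0,0,0],[0.0245,0.014,0,0,0],[0.0245,0,0,0,0]]]'; python3 -c "from h import *;here();i=foot(.003)"
```

```text
time: 17.37
eef_pos: [0.5087, -0.2006, 0.0137]
tcp_rot: [0.999, -0.047, 0.001, 0.0]
contact_force: [-0.2, -0.0, 2.3]
opening: 0.293
finger_force: 20.2
t 17.37 bin xyz mm [11.1  3.8 13.7] yaw err deg -3.95 F [-0.2 -0.   2.3] op 25.0 gf 20.2 q [-0.56  0.29  2.02  0.    0.83  1.1 ]
time: 18.12
eef_pos: [0.552, -0.2018, 0.0799]
tcp_rot: [1.0, -0.012, 0.001, 0.001]
contact_force: [-1.4, -0.3, -0.7]
opening: 0.299
finger_force: 19.8
t 18.12 bin xyz mm [54.4  3.7 79.9] yaw err deg 0.08 F [-1.4 -0.3 -0.7] op 25.5 gf 19.8 q [-0.52  0.27  1.9   0.    0.97  1.07]
foot px [243.9 245. ] 0.68 [-59.6   3.   80.6]
foot px [223.7 264.4] 0.56 [-99.6   3.   41.1]
```

```bash
python3 -m handwheel '[[[0.0245,0,0,0.006,0],[0.0245,0,0,0.004,0],[0.0245,0,0,0.004,0],[0.0245,0,0,0.004,0],[0.0245,0,0,0.003,0],[0.0245,0,0,0.002,0],[0.0245,0,0,0,0]]]'; python3 -c "from h import *;here();foot(.003)"
```

```text
time: 18.8
eef_pos: [0.5491, -0.2017, 0.059]
tcp_rot: [1.0, -0.012, -0.001, -0.0]
contact_force: [-10.3, 3.5, 18.2]
opening: 0.3
finger_force: 30.0
t 18.8 bin xyz mm [51.6  3.7 59. ] yaw err deg 0.07 F [-10.3   3.5  18.2] op 25.6 gf 30.0 q [-0.52  0.29  1.91 -0.    0.94  1.07]
foot px [246.5 267.5] 0.92 [-57.5   3.   29.4]
foot px [222.5 263.5] 0.6 [-101.7    3.    43.3]
```

```bash
python3 -m handwheel '[[[0.024,0,0,-0.006,0],[0.024,-0.016,0,0,0],[0.024,-0.018,0,0.01,0],[0.024,-0.014,0,0.01,0],[0.024,-0.003,0,0.008,0],[0.024,0,0,0,0]]]' 22; python3 -c "from h import *;here()"; python3 -m handwheel '[[[0.024,-0.0045,0,-0.0105,0],[0.024,-0.0045,0,-0.0105,0],[0.024,-0.0055,0,-0.008,0],[0.024,-0.0055,0,-0.008,0],[0.024,-0.007,0,-0.007,0],[0.024,-0.007,0,-0.007,0],[0.024,-0.008,0,-0.0055,0],[0.024,-0.008,0,-0.0055,0],[0.024,0,0,0,0]]]' 22; python3 -c "
from h import *;here();i=foot(.003)"
```

```text
time: 19.4
eef_pos: [0.4988, -0.2, 0.033]
tcp_rot: [1.0, -0.013, 0.001, -0.0]
contact_force: [2.3, 0.4, -0.3]
opening: 0.297
finger_force: 27.3
t 19.4 bin xyz mm [ 1.1  4.1 33. ] yaw err deg -0.05 F [ 2.3  0.4 -0.3] op 25.3 gf 27.3 q [-0.57  0.24  2.04  0.    0.86  1.03]
time: 20.15
eef_pos: [0.4494, -0.1993, 0.0975]
tcp_rot: [1.0, -0.013, 0.002, 0.001]
contact_force: [2.6, -1.0, 0.7]
opening: 0.298
finger_force: 28.9
t 20.15 bin xyz mm [-48.2   3.5  97.5] yaw err deg 0.01 F [ 2.6 -1.   0.7] op 25.5 gf 28.9 q [-0.62  0.04  2.12  0.    0.98  0.97]
foot px [223.4 261.6] 0.76 [-99.7   3.   47.4]
foot px [221.6 275.6] 0.72 [-105.6    3.    15.6]
```

```bash
python3 -m handwheel '[[[0.024,-0.0085,0,-0.0042,0],[0.024,-0.009,0,-0.0042,0],[0.024,-0.009,0,-0.003,0],[0.024,-0.0095,0,-0.003,0],[0.024,-0.009,0,-0.003,0],[0.024,-0.006,0,0,0],[0.024,-0.005,0,0,0],[0.024,-0.005,0,0,0],[0.024,-0.004,0,0,0],[0.024,0,0,0,0]]]' 22; python3 -c "
from h import *;here();i=foot(.003)"; python3 -m handwheel '[[[0.024,-0.004,0,0,0],[0.024,0,0,0,0]]]' 22; python3 -c "
from h import *;here();i=foot(.003);shaft(.003,225,285,205,240)"
```

```text
time: 21.08
eef_pos: [0.3833, -0.197, 0.1128]
tcp_rot: [1.0, -0.013, -0.0, -0.0]
contact_force: [1.8, 0.2, 0.7]
opening: 0.301
finger_force: 30.7
t 21.08 bin xyz mm [-114.4    4.2  112.8] yaw err deg 0.03 F [1.8 0.2 0.7] op 25.7 gf 30.7 q [-0.71 -0.13  2.25 -0.    1.02  0.89]
foot px [221.2 279.4] 0.94 [-107.1    3.     6.7]
foot px [223.2 262.4] 0.58 [-100.1    3.    45.6]
time: 21.35
eef_pos: [0.3796, -0.1969, 0.1127]
tcp_rot: [1.0, -0.012, -0.0, -0.0]
contact_force: [2.9, -1.3, -1.5]
opening: 0.3
finger_force: 30.6
t 21.35 bin xyz mm [-118.     4.2  112.7] yaw err deg 0.05 F [ 2.9 -1.3 -1.5] op 25.6 gf 30.6 q [-0.72 -0.14  2.26 -0.    1.02  0.88]
foot px [220.4 274.6] 0.94 [-107.6    3.    18.2]
foot px [224.3 262.5] 0.73 [-98.2   3.   45.2]
n 40 z range 0.017 0.117 lean deg 1.2 x at zmin -105.0
```

Lean is 1.2°, so it's upright. Carrying it to hole 2.

```bash
python3 -m handwheel '[[[0.022,0.001,0,-0.01,0],[0.022,0.001,0,-0.02,0],[0.022,0,0,-0.02,0],[0.022,0,0,-0.02,0],[0.022,0,0,-0.005,0],[0.022,0.02,0.002,0,0],[0.022,0.03,0.002,0,0],[0.022,0.03,0,0,0],[0.022,0.03,0,0,0],[0.022,0.02,0,0,0],[0.022,0,0,0,0]]]' 30; python3 -m handwheel '[[[0.022,0.02,0,0,0],[0.022,0.02,0,0,0],[0.022,0.01,0,0,0],[0.022,0.006,0,0,0],[0.022,0,0,0,0]]]'; python3 -c "
from h import *;here();i=foot(0)
print('hole2 px',proj('side',tow(b,[[.09,0,.065]])))
for d in viewer.pinpoint('side','hole_1'):print(np.array(d['xy'])*[560,420])"
```

```text
time: 22.42
eef_pos: [0.514, -0.2044, 0.1875]
tcp_rot: [1.0, -0.012, -0.001, -0.0]
contact_force: [-1.9, -0.6, -0.0]
opening: 0.302
finger_force: 30.6
time: 22.83
eef_pos: [0.5678, -0.2057, 0.1876]
tcp_rot: [1.0, -0.012, -0.001, -0.0]
contact_force: [-0.1, 0.0, -0.9]
opening: 0.298
finger_force: 30.7
t 22.83 bin xyz mm [ 70.3   0.2 187.6] yaw err deg 0.07 F [-0.1  0.  -0.9] op 25.5 gf 30.7 q [-0.52  0.17  1.8  -0.    1.18  1.08]
foot px [223.6 260.8] 0.95 [-99.    0.   51.3]
foot px [320.9 234.1] 0.68 [83.9  0.  92.8]
hole2 px [[323.60146522 246.37753274]]
[331.184 264.6  ]
[326.088 244.02 ]
```

```bash
python3 -m handwheel '[[[0.022,0.005,0,0,0],[0.022,0.001,0,0.01,0],[0.022,0,0,0.01,0],[0.022,0,0,0.01,0],[0.022,0,0,0.006,0],[0.022,0,0,0,0]]]';  python3 -c "from h import *;here();i=foot(0)"
```

```text
time: 23.48
eef_pos: [0.5729, -0.2053, 0.1492]
tcp_rot: [1.0, -0.013, -0.001, -0.001]
contact_force: [0.8, 0.4, -1.0]
opening: 0.303
finger_force: 30.6
t 23.48 bin xyz mm [ 75.4   0.7 149.2] yaw err deg 0.03 F [ 0.8  0.4 -1. ] op 25.9 gf 30.6 q [-0.51  0.22  1.81  0.    1.11  1.09]
foot px [323.2 251.3] 0.56 [89.6  0.  53.9]
foot px [223.5 262.4] 0.56 [-99.5   0.   47.7]
foot px [373.7 259.3] 0.23 [191.6   0.   24.8]
```

```bash
python3 -m handwheel '[[[0.022,0,0.0005,0.012,0],[0.022,0,0,0.012,0],[0.022,0,0,0.01,0],[0.022,0,0,0.006,0],[0.022,0,0,0.004,0],[0.022,0,0,0.003,0],[0.022,0,0,0.002,0],[0.022,0,0,0,0]]]';  python3 -c "from h import *;here()"
```

```text
time: 24.25
eef_pos: [0.5739, -0.2065, 0.1029]
tcp_rot: [1.0, -0.013, -0.0, -0.0]
contact_force: [-0.5, 0.1, -1.6]
opening: 0.3
finger_force: 30.7
t 24.25 bin xyz mm [ 76.4  -0.4 102.9] yaw err deg 0.04 F [-0.5  0.1 -1.6] op 25.6 gf 30.7 q [-0.51  0.28  1.83 -0.    1.03  1.08]
```

```bash
python3 -m handwheel '[[[0.022,0,0,0.002,0],[0.04,0,0,0,0],[0.04,0,0,0,0],[0.04,0,0,0,0],[0.04,-0.02,0,0,0],[0.04,-0.02,0,-0.02,0],[0.04,-0.02,0,-0.03,0],[0.04,-0.02,0,-0.03,0],[0.04,0,0,0,0]]]'; python3 -c "from h import *;here();mal()"
```

```text
time: 25.0
eef_pos: [0.4948, -0.2062, 0.1883]
tcp_rot: [1.0, -0.013, 0.004, 0.003]
contact_force: [1.5, -1.0, 0.6]
opening: 0.472
finger_force: 0.0
t 25.0 bin xyz mm [ -2.6  -2.1 188.3] yaw err deg 0.01 F [ 1.5 -1.   0.6] op 40.3 gf 0.0 q [-0.58  0.01  1.96 -0.    1.15  1.01]
mallet_1 0.97 [123.4 113.7  18. ]
mallet_1 0.94 [20.4 58.8 18. ]
mallet_1 0.8 [134.6 182.4  18. ]
foot_1 0.86 [-103.2   45.2   18. ]
foot_1 0.6 [111.   7.  18.]
```

```bash
python3 -m handwheel '[[[0.04,0.003,-0.02,0.01,0],[0.04,0.003,-0.02,0.01,0],[0.04,0.003,-0.018,0.01,0],[0.04,0.002,0,0.01,-3.5],[0.04,0,0,0.03,0],[0.04,0,0,0.03,0],[0.04,0,0,0.03,0],[0.04,0,0,0.025,0],[0.04,0,0,0.012,0],[0.04,0,0,0,0]]]' 20; python3 -c "from h import *;here()"
```

```text
time: 25.98
eef_pos: [0.5041, -0.1461, 0.01]
tcp_rot: [1.0, 0.018, -0.003, -0.001]
contact_force: [0.1, -0.7, -0.5]
opening: 0.468
finger_force: 0.0
t 25.98 bin xyz mm [ 5.1 58.2 10. ] yaw err deg 3.56 F [ 0.1 -0.7 -0.5] op 40.0 gf 0.0 q [-0.48  0.26  2.07 -0.    0.82  1.06]
```

```bash
python3 -m handwheel '[[[0.04,0.005,0.002,-0.003,0],[0.04,0,0,0,0],[0.024,0,0,0,0],[0.024,0,0,0,0],[0.024,0,0,0,0],[0.024,0,0,0,0]]]' 20; python3 -c "from h import *;here()"; python3 -m handwheel '[[[0.0245,0,0,-0.01,0],[0.0245,0,0,-0.02,0],[0.0245,0,0,-0.02,0],[0.0245,0,0,-0.016,0],[0.0245,0,0,0,3.5],[0.0245,0.014,0,0,0],[0.0245,0.014,0,0,0],[0.0245,0.014,0,0,0],[0.0245,0.001,0,0,0],[0.0245,0,0,0,0]]]'; python3 -c "from h import *;here();i=foot(.056)"
```

```text
time: 26.48
eef_pos: [0.5126, -0.1489, 0.0184]
tcp_rot: [1.0, 0.018, 0.001, 0.001]
contact_force: [0.8, -0.0, 2.9]
opening: 0.302
finger_force: 20.2
t 26.48 bin xyz mm [13.7 55.5 18.4] yaw err deg 3.55 F [ 0.8 -0.   2.9] op 25.8 gf 20.2 q [-0.47  0.26  2.05  0.    0.83  1.06]
time: 27.32
eef_pos: [0.5542, -0.1495, 0.0832]
tcp_rot: [1.0, -0.012, -0.0, -0.0]
contact_force: [0.6, 0.1, -0.7]
opening: 0.3
finger_force: 19.8
t 27.32 bin xyz mm [55.3 56.1 83.2] yaw err deg 0.08 F [ 0.6  0.1 -0.7] op 25.6 gf 19.8 q [-0.44  0.24  1.93 -0.    0.98  1.16]
foot px [242.4 231.4] 0.95 [-59.9  56.   78. ]
```

```bash
python3 -m handwheel '[[[0.0245,0.002,0,0.004,0],[0.0245,0,0,0.004,0],[0.0245,0,0,0.004,0],[0.0245,0,0,0.004,0],[0.0245,0,0,0.003,0],[0.0245,0,0,0.003,0],[0.0245,0,0,0,0]]]'; python3 -c "from h import *;here();foot(.056)"
```

```text
time: 28.0
eef_pos: [0.5575, -0.1499, 0.0667]
tcp_rot: [1.0, -0.012, 0.0, -0.0]
contact_force: [-10.6, 4.5, 23.6]
opening: 0.298
finger_force: 29.5
t 28.0 bin xyz mm [58.6 55.7 66.7] yaw err deg 0.06 F [-10.6   4.5  23.6] op 25.4 gf 29.5 q [-0.44  0.27  1.93  0.    0.95  1.16]
foot px [245.6 248.3] 0.79 [-55.9  56.   38.1]
```

```bash
python3 -m handwheel '[[[0.0245,0,0,0.003,0],[0.0245,0,0,0.003,0],[0.0245,0,0,0,0]]]'; python3 -c "from h import *;here();foot(.056)"
```

```text
time: 28.35
eef_pos: [0.5583, -0.15, 0.0621]
tcp_rot: [1.0, -0.012, 0.001, -0.0]
contact_force: [-11.5, 6.7, 29.5]
opening: 0.302
finger_force: 34.5
t 28.35 bin xyz mm [59.4 55.7 62.1] yaw err deg 0.06 F [-11.5   6.7  29.5] op 25.8 gf 34.5 q [-0.44  0.27  1.93  0.    0.94  1.16]
foot px [242.6 250.8] 0.76 [-62.2  56.   32.8]
```

```bash
python3 -m handwheel '[[[0.024,0,0,-0.008,0],[0.024,-0.01,0.012,0,0],[0.024,-0.014,0.016,0.01,0],[0.024,-0.014,0.016,0.01,0],[0.024,-0.008,0.012,0.01,0],[0.024,0,0,0.002,0],[0.024,0,0,0,0]]]' 22; python3 -c "from h import *;here();foot(0)"
```

```text
time: 29.03
eef_pos: [0.5077, -0.2045, 0.0302]
tcp_rot: [1.0, -0.013, -0.001, -0.001]
contact_force: [0.4, 0.0, 0.2]
opening: 0.299
finger_force: 30.4
t 29.03 bin xyz mm [10.3 -0.1 30.2] yaw err deg -0.05 F [0.4 0.  0.2] op 25.6 gf 30.4 q [-0.57  0.27  2.01 -0.    0.87  1.03]
foot px [217.5 281. ] 0.54 [-114.1    0.     6. ]
foot px [184.1 320.9] 0.52 [-188.     0.   -85.2]
foot px [317.5 230.7] 0.36 [ 77.3   0.  100.8]
```

```bash
python3 -m handwheel '[[[0.024,-0.004,0,-0.012,0],[0.024,-0.005,0,-0.012,0],[0.024,-0.005,0,-0.01,0],[0.024,-0.006,0,-0.009,0],[0.024,-0.006,0,-0.0085,0],[0.024,-0.0075,0,-0.0075,0],[0.024,-0.0075,0,-0.0075,0],[0.024,-0.009,0,-0.006,0],[0.024,-0.0085,0,-0.006,0],[0.024,0,0,0,0]]]' 22; python3 -c "
from h import *;here();i=foot(0)"
```

```text
time: 29.97
eef_pos: [0.4532, -0.2034, 0.1127]
tcp_rot: [1.0, -0.012, 0.004, 0.002]
contact_force: [4.0, -0.2, 1.0]
opening: 0.297
finger_force: 32.0
t 29.97 bin xyz mm [-44.3  -0.5 112.7] yaw err deg 0.05 F [ 4.  -0.2  1. ] op 25.4 gf 32.0 q [-0.63  0.02  2.11  0.    1.    0.97]
foot px [221.  274.4] 0.66 [-106.4    0.    20.8]
```

```bash
python3 -m handwheel '[[[0.024,-0.0095,0,-0.004,0],[0.024,-0.0095,0,-0.003,0],[0.024,-0.01,0,-0.002,0],[0.024,-0.01,0,-0.001,0],[0.024,-0.01,0,0,0],[0.024,-0.007,0,0,0],[0.024,-0.005,0,0,0],[0.024,0,0,0,0]]]' 22; python3 -c "
from h import *;here();i=foot(0);shaft(0,225,285,205,240)"
```

```text
time: 30.73
eef_pos: [0.388, -0.201, 0.1189]
tcp_rot: [1.0, -0.013, -0.001, -0.001]
contact_force: [1.5, 0.1, 0.0]
opening: 0.298
finger_force: 35.1
t 30.73 bin xyz mm [-109.6    0.3  118.9] yaw err deg -0.0 F [1.5 0.1 0. ] op 25.4 gf 35.1 q [-0.71 -0.12  2.23 -0.    1.03  0.89]
foot px [223.9 277.4] 0.74 [-101.5    0.    13.1]
n 46 z range 0.017 0.116 lean deg 5.1 x at zmin -105.9
```

```bash
python3 -m handwheel '[[[0.024,-0.004,0,0,0],[0.024,-0.004,0,0,0],[0.024,0,0,0,0]]]' 22; python3 -c "
from h import *;here();shaft(0,225,285,205,240)"
```

```text
time: 31.13
eef_pos: [0.3813, -0.2012, 0.1193]
tcp_rot: [1.0, -0.013, 0.0, -0.0]
contact_force: [3.0, 1.1, -1.8]
opening: 0.299
finger_force: 35.1
t 31.13 bin xyz mm [-1.162e+02 -1.000e-01  1.193e+02] yaw err deg 0.03 F [ 3.   1.1 -1.8] op 25.5 gf 35.1 q [-0.72 -0.14  2.25  0.    1.03  0.87]
n 47 z range 0.017 0.118 lean deg 1.8 x at zmin -105.5
```

```bash
python3 -m handwheel '[[[0.022,0.001,0,-0.01,0],[0.022,0.001,0,-0.02,0],[0.022,0,0,-0.02,0],[0.022,0.005,-0.005,-0.02,0],[0.022,0.015,-0.014,-0.003,0],[0.022,0.02,-0.018,0,0],[0.022,0.025,-0.016,0,0],[0.022,0.03,0,0,0],[0.022,0.03,0,0,0],[0.022,0.02,0,0,0],[0.022,0.01,0,0,0],[0.022,0,0,0,0]]]' 30; python3 -c "
from h import *;here()"
```

```text
time: 32.18
eef_pos: [0.5406, -0.1524, 0.1928]
tcp_rot: [1.0, -0.012, -0.001, 0.0]
contact_force: [-0.6, 0.2, -1.0]
opening: 0.298
finger_force: 35.3
t 32.18 bin xyz mm [ 41.8  52.8 192.8] yaw err deg 0.12 F [-0.6  0.2 -1. ] op 25.4 gf 35.3 q [-0.45  0.07  1.89 -0.    1.18  1.14]
```

```bash
python3 -m handwheel '[[[0.022,0.015,-0.001,0,0],[0.022,0.012,0,0,0],[0.022,0.003,0,0,0],[0.022,0,0,0,0]]]' 30; python3 -c "
from h import *;here();i=foot(.054)
print('hole3 px',proj('side',tow(b,[[.09,.054,.065]])))
shaft(.054,185,225,300,335)
cv2.imwrite('pics/l.png',cv2.resize(i[170:290,260:380],(600,600)))"
```

```text
time: 32.52
eef_pos: [0.569, -0.1522, 0.1927]
tcp_rot: [1.0, -0.012, -0.001, -0.0]
contact_force: [0.4, 0.5, -0.4]
opening: 0.296
finger_force: 35.3
t 32.52 bin xyz mm [ 70.2  53.7 192.7] yaw err deg 0.05 F [ 0.4  0.5 -0.4] op 25.3 gf 35.3 q [-0.43  0.13  1.83 -0.    1.18  1.16]
foot px [315.2 223.8] 0.64 [84.  54.  83.7]
hole3 px [[317.94554213 231.67174368]]
n 25 z range 0.102 0.169 lean deg 0.7 x at zmin 81.8
```

View pics/l.png

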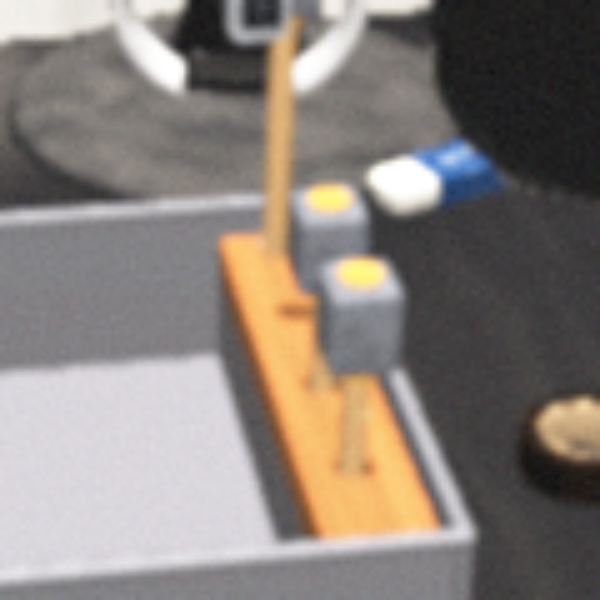

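Mallets 3 and 2 stand in holes 1 and 2. Mallet 1 hangs upright, foot at crop (273,250), about 8 mm short of hole 3 in x (hole at crop (295,310)). I'll shift and insert it.

```bash
python3 -m handwheel '[[[0.022,0.006,0,0,0],[0.022,0.002,0,0.01,0],[0.022,0,0,0.01,0],[0.022,0,0,0.01,0],[0.022,0,0,0.006,0],[0.022,0,0,0,0]]]';  python3 -c "from h import *;here();i=foot(.054)"
```

```text
time: 33.17
eef_pos: [0.5763, -0.1515, 0.1534]
tcp_rot: [1.0, -0.013, -0.002, -0.001]
contact_force: [-0.1, 0.3, -0.2]
opening: 0.302
finger_force: 35.3
t 33.17 bin xyz mm [ 77.4  54.6 153.4] yaw err deg 0.04 F [-0.1  0.3 -0.2] op 25.8 gf 35.3 q [-0.43  0.19  1.84  0.    1.12  1.17]
foot px [316.8 237.6] 0.72 [88.  54.  51.2]
foot px [323.9 243.9] 0.63 [103.2  54.   34.6]
foot px [326.3 217.4] 0.61 [105.9  54.   96.5]
```

```bash
python3 -m handwheel '[[[0.022,0,0.0005,0.012,0],[0.022,0,0,0.012,0],[0.022,0,0,0.01,0],[0.022,0,0,0.004,0],[0.022,0,0,0.002,0],[0.022,0,0,0,0]]]';  python3 -c "from h import *;here()"
```

```text
time: 33.77
eef_pos: [0.5775, -0.1526, 0.1156]
tcp_rot: [1.0, -0.013, -0.001, -0.0]
contact_force: [-0.1, 0.3, -1.0]
opening: 0.297
finger_force: 35.3
t 33.77 bin xyz mm [ 78.7  53.5 115.6] yaw err deg 0.04 F [-0.1  0.3 -1. ] op 25.4 gf 35.3 q [-0.43  0.24  1.86 -0.    1.04  1.17]
```

```bash
python3 -m handwheel '[[[0.022,0,0,0.003,0],[0.022,0,0,0.003,0],[0.022,0,0,0.002,0],[0.022,0,0,0,0]]]';  python3 -c "from h import *;here()"; python3 -m handwheel '[[[0.04,0,0,0,0],[0.04,0,0,0,0],[0.04,0,0,0,0],[0.04,-0.02,0,0,0],[0.04,-0.02,0,-0.02,0],[0.04,-0.03,0,-0.03,0],[0.04,-0.04,0,-0.03,0],[0.04,-0.04,0,0,0],[0.04,-0.01,0.03,0,0],[0.04,0,0.04,0,0],[0.04,0,0.04,0,0],[0.04,0,0.04,0,0]]]'; python3 -m handwheel '[[[0.04,0,0.04,0,0],[0.04,0,0.04,0,0],[0.04,0,0.04,0,0],[0.04,0,0.04,0,0],[0.04,0,0,0,0]]]'; python3 -c "
from h import *;here();i=viewer.read_camera('side');j=viewer.read_camera('top')
cv2.imwrite('pics/m.png',np.hstack([cv2.resize(i[170:310,230:370],(400,400)),cv2.resize(j[110:270,240:400],(400,400))]))"
```

```text
time: 34.1
eef_pos: [0.5777, -0.1527, 0.1083]
tcp_rot: [1.0, -0.013, -0.0, -0.0]
contact_force: [0.1, 0.5, -0.7]
opening: 0.298
finger_force: 35.3
t 34.1 bin xyz mm [ 78.9  53.5 108.3] yaw err deg 0.04 F [ 0.1  0.5 -0.7] op 25.4 gf 35.3 q [-0.43  0.25  1.86 -0.    1.03  1.17]
time: 35.1
eef_pos: [0.421, -0.3004, 0.1842]
tcp_rot: [1.0, -0.012, 0.001, 0.001]
contact_force: [0.7, -0.2, 0.3]
opening: 0.472
finger_force: 0.0
time: 35.52
eef_pos: [0.4162, -0.4655, 0.1832]
tcp_rot: [1.0, -0.015, 0.0, 0.002]
contact_force: [0.3, 0.6, 0.8]
opening: 0.47
finger_force: 0.0
t 35.52 bin xyz mm [ -74.5 -263.4  183.2] yaw err deg -0.23 F [0.3 0.6 0.8] op 40.1 gf 0.0 q [-1.    0.22  1.75 -0.    1.17  0.6 ]
```

View pics/m.png

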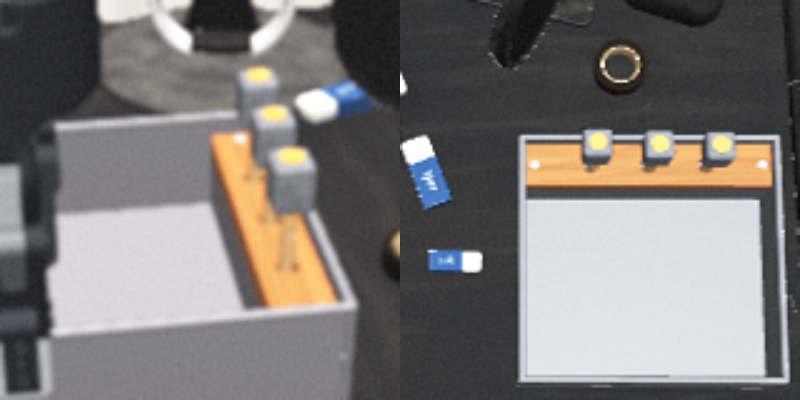

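The three mallets stand in the holes, the bin floor is empty, and the eraser is flat outside the bin at top-crop (455,261). I'll check head heights against the expected pixels before handing in.

Run:
```python
from h import *
for y in(.054,0,-.054):
    for z in(.144,.150):
        p=proj('side',tow(b,[[.09,y,z]]))[0]; print(y,z,((p-[230,170])*400/140).round(0))
    q=proj('top',tow(b,[[.09,y,.144]]))[0]; print('top',((q-[240,110])*2.5+[400,0]).round(0))
```

```text
0.054 0.144 [254.  75.]
0.054 0.15 [255.  67.]
top [596. 142.]
0 0.144 [272. 113.]
0 0.15 [272. 105.]
top [658. 142.]
-0.054 0.144 [291. 156.]
-0.054 0.15 [291. 147.]
top [720. 142.]
```

Head tops match z = 144 mm, so all feet are on the floor. Handing in.

```bash
python3 -c "
from plant import sign_off
print(sign_off())"
```

```text
the job is handed in; nothing more can be done
None
```

The job is handed in: all three mallets stand upright in the rail's holes with their feet on the bin floor, and the eraser lies on the worktop left of the bin, by my last camera check (the hand-in returned no verdict); I did not touch the tape roll or the clip tuner.

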